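Check the catch of the red rivet tray

TASK

The slides of the red hardware tray have just been refitted and need a check. Take its upright grip, pull the tray straight out until its catch locks, and let go so that it stands out by itself; then press the red release button on top of its housing so that the tray runs fully home. Leave the blue and yellow trays closed.

Things in the scene. Friction and masses are not known exactly. Their poses are not given: they have to be found in the camera images.
- red_tray (a joint): Extension in m of the red-fronted tray on telescopic slides: 0 closed, 0.110 locked, 0.120 hard stop. A damped spring closer pulls it home (4.4 to 5.4 N, plus 25 N per m/s); near 0.105 the catch adds up to 5 N. Pull past 0.112 and let go: it rests locked at about 0.110 and cannot go back until released; then the closer runs it home in about 1 s.
- red_handle (a point): Centre of the red tray's red upright grip, a rounded block 24 along the pull, 16 wide, 40 high, 40 mm before the front panel on a thin stem; centre 56 mm, top 76 mm above the bench. Take it from above across its 16 mm width. The tray comes out along this frame's -x (towards the robot); y is across the grip, z up. Moves with the tray.
- red_release_top (a point): Centre of the top of the red round push button, 32 mm across, on the red tray's housing, 35 mm behind its front edge, 94 mm above the bench when up, 16 mm over the housing's top. Does not move with the tray; 75 mm beyond the closed tray's grip. Pressed straight down: travel 8 mm, sprung, 2 N at first, 5.2 N at the bottom; the catch lets go at about 5 mm. Springs back up.
- blue_tray (a joint): Extension in m of the blue tray (same make, all blue): 0 closed. Leave it closed. Each tray has a grey steel housing 200 long, 120 wide, 70 high with a patch of its colour on top; the three stand side by side in any order, about 140 mm between centres, on one 8 mm plate, turned together, fronts and grips facing the robot.
- yellow_tray (a joint): Extension in m of the yellow tray (same make, yellow front, grip and button): 0 = closed. Leave it closed.

How it is judged:
On the way, in this order (a step that is already met when the one before it is completed fails the run):
1. the red tray stands out at its catch, with the gripper touching nothing (value of joint red_tray above 0.1 m and contact force between the fingers and anything else below 0.2 N), for 0.4 s.
2. the red release button is pressed down (height (world z) of red_release_top below 0.0905 m), for 0.02 s.
At the end, for the whole second after the job is handed in: The red tray is home again (within 6 mm of closed) and at rest, its release button is up again (within 2 mm), and the blue and yellow trays are closed (within 10 mm) (value of joint red_tray below 0.006 m and velocity of joint red_tray below 0.01 m/s and height (world z) of red_release_top above 0.092 m and value of joint each of blue_tray, yellow_tray below 0.01 m); the robot touches nothing.
It fails at once if the blue or the yellow tray is pulled out by more than 25 mm (value of joint any of blue_tray, yellow_tray above 0.025 m).
It also fails if it takes over 48 s, if anything falls off the work surface, if the arm or the gripper's body presses on something with over 40 N, if the wrist force passes 120 N, or if a joint passes its speed limit or range.

ROBOT

A 6-joint arm with a two-finger parallel gripper is mounted at the origin on the work surface. World frame = base frame: x ahead of the robot, y to its left, z up, the work surface at z = 0. Lengths are in m, angles in rad, forces in N, time in s.
With the tool pointing down it reaches from about 0.3 to 0.875 m from the base axis. Payload 6.4 kg.
Tool frame: the origin (TCP) lies at the very end of the fingers, on their centre line; the grasp point (between the pads) lies 19 mm behind it; z points along the fingers, x is the direction in which the jaws open and shut, and the axes are right-handed (so a half turn about z gives the same grasp; the last joint's range is limited). The gripper opens to 88 mm and grips with 3 to 60 N. Pads are 18 mm wide; open, the fingers measure 123 mm over their backs; the gripper's body (75 mm by 187 mm) begins 45 mm behind the grasp point.
Start: joints at [1.013, 0.181, 1.607, -0, 1.354, -0.206], TCP at [0.198, 0.54, 0.209] pointing down, gripper open.
Joint ranges: [-2.99, 2.99], [-0.89, 2.07], [0.3, 2.58], [-1.14, 4.28], [0, 2.63], [-3.12, 3.12]. Speed limits (rad/s): [2.57, 2.57, 3.01, 3.14, 3.14, 3.14].

INTERFACE

Orientations are given as a unit quaternion [w, x, y, z].
In Python, from workcell import read_state, get_image, ticket gives the robot as it stands. The module is installed in compiled form; this text tells all that it offers.
- The arm moves only by the tool apply_moves, never from a script. Its arguments are lists of equal length, an entry for each row: "linear": the shift along the tool's x, y, z in mm, a list of three; "angular": the turn, a rotation vector about the tool's x, y, z in rad, a list of three; "fingers": the finger opening in mm, from 0 to 88.1. In form: {"linear": [[x, y, z], ...], "angular": [[ax, ay, az], ...], "fingers": [fingers, ...]}. A call has 1 to 10 rows; each row is the pose to reach, as a shift and turn from the pose commanded when the call began, along the tool's axes at that moment; what a row does not reach only later rows make up. A row lasts 1/12 s, in which the tool goes at most 41.7 mm and 7.16 degrees, less where a joint would pass 70% of its speed; a pose out of reach is approached as far as the arm can. A call with a gripper value outside its range is refused whole. The fingers move at their own pace and stop on an object; the grip force is fixed at half the most. Time passes only in rows, so rows that repeat a pose let the fingers close. It gives the time, the measured TCP pose, the force and the opening at its end, in the units of the state.
- read_state(): the state, without advancing time (a new reading comes with each control period).
- get_image(name): name is "side" or "top" or "wrist"; returns a dict with "pixels" (420x560x3 uint8, red, green, blue), "fx", "fy", "cx", "cy" (pixels), "cam_to_world" (4x4, takes a point from camera to world coordinates); the wrist camera has in their place "hand_eye" (4x4, takes a point from camera to tool coordinates, whose origin is the TCP and whose axes are the tool frame's). Camera axes: x right, y up, looking along -z (the intrinsics and any distortion apply to the point x, -y, -z); pixel columns grow to the right and rows downward; lengths in m; the calibration is good to about 2 mm. A picture is of the moment at which its call begins: read the wrist's pose just before it. There is no depth.
- ticket.hand_in(): hands the job in, once; it reports no verdict.
The state is a dict: "t": time; "joints": joint angles; "joint_velocities": joint speeds; "joint_efforts": joint torques, N m; "tcp_pos": TCP position; "eef_rot": TCP orientation; "contact_force": force on the tool from outside, world axes, zero at the start; "wrist_torque": the same for the moment, N m; "finger_gap": finger opening in m.
Only numpy, scipy, OpenCV 4.12 (cv2) and the standard library are available. Lean on these libraries where they do the work, as an engineer would, in place of code of your own. Each camera call takes 0.05 s, during which the arm holds its last target.

## Working session

There is one attempt and no reset: what is moved stays moved. The work goes in short steps, Python scripts to look and compute and a tool call to move; the robot and the scene stay as the last step left them, time stands still between calls to the robot, and variables do not carry over. Pictures are saved under pics/ and viewed, and the job is handed in when it is done.

Besides the shell and the picture viewer there is one more tool, called after "Call:" by a JSON object that holds its "api" and its "payload", one argument or row to a line. apply_moves: Moves the arm, as the interface text tells. Its arguments: {"type":"object","properties":{"linear":{"type":"array","items":{"type":"array","items":{"type":"number"}}},"angular":{"type":"array","items":{"type":"array","items":{"type":"number"}}},"fingers":{"type":"array","items":{"type":"number"}}},"required":["linear","angular","fingers"]}

```bash
mkdir -p pics; python3 - <<'E'
from workcell import read_state,get_image
import cv2
s=read_state();print(s)
for n in("top","side","wrist"):
    d=get_image(n);cv2.imwrite(f"pics/{n}0.png",d["pixels"][:,:,::-1])
    print(n,{k:v for k,v in d.items() if k!="pixels"})
E
```

```text
{'t': 0.0, 'joints': array([ 1.01267205e+00,  1.81521931e-01,  1.60799975e+00, -3.39699620e-05,
        1.35382948e+00, -2.06278086e-01]), 'joint_velocities': array([-5.28760166e-04,  2.81517487e-04,  5.15124024e-04, -8.77530313e-04,
        5.62704215e-05,  4.76639353e-04]), 'joint_efforts': array([ 1.01467009e-03, -4.33871090e+01, -3.41849685e+01,  7.03086751e-02,
        3.85375251e-02, -1.17737568e-04]), 'tcp_pos': array([0.19782291, 0.53926377, 0.20822494]), 'eef_rot': array([ 3.60238739e-04,  8.19946204e-01,  5.72439909e-01, -8.02241198e-04]), 'contact_force': array([-0.50509978, -0.95454308, -1.09302912]), 'wrist_torque': array([-0.00913059, -0.01335231, -0.01755822]), 'finger_gap': 0.08783223385204994}
top {'fx': 443.4605716396168, 'fy': 443.4605716396168, 'cx': 272.69895231783084, 'cy': 205.486773356639, 'cam_to_world': array([[-2.52574947e-02,  9.97122771e-01, -7.14719373e-02,
         5.72876626e-01],
       [-9.99291499e-01, -2.71785746e-02, -2.60350564e-02,
        -4.00622240e-04],
       [-2.79026530e-02,  7.07637191e-02,  9.97102772e-01,
         7.51236486e-01],
    
[... 310 characters left out ...]
e-01, -5.34114169e-01,  8.14702728e-01,
         5.33027754e-01],
       [-8.21531538e-04,  8.36403598e-01,  5.48113444e-01,
         4.65128033e-01],
       [ 0.00000000e+00,  0.00000000e+00,  0.00000000e+00,
         1.00000000e+00]])}
wrist {'fx': 313.9593327365058, 'fy': 313.9593327365058, 'cx': 282.65545324943866, 'cy': 205.67076324314615, 'hand_eye': array([[ 9.99998698e-01,  1.52001930e-03,  5.41368442e-04,
        -4.14979521e-05],
       [ 1.60900629e-03, -9.64539065e-01, -2.63935226e-01,
        -6.73958305e-02],
       [ 1.20984374e-04,  2.63935753e-01, -9.64540255e-01,
        -1.75533494e-01],
       [ 0.00000000e+00,  0.00000000e+00,  0.00000000e+00,
         1.00000000e+00]])}
```

View pics/top0.png

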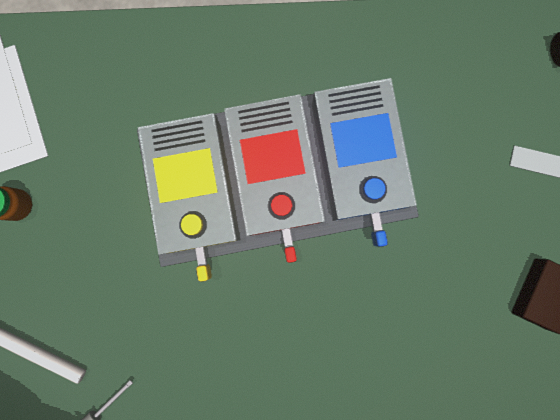

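View pics/side0.png

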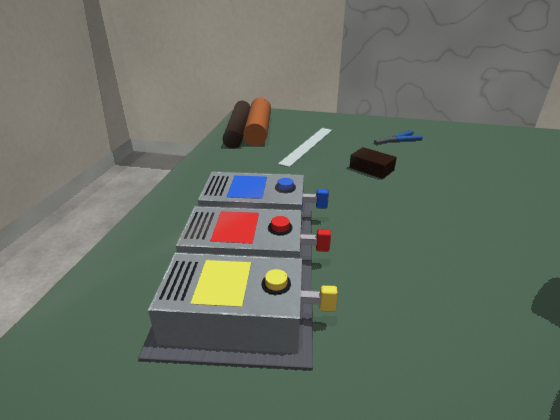

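The middle housing is red. In the top view its button is near (281,205), its grip near (290,253) and its patch near (272,157). I'll measure them by colour.

```bash
cat > h.py <<'E'
import numpy as np,cv2
from workcell import get_image,read_state
from scipy.spatial.transform import Rotation as R
def ray(d,px,tcp=None):
    v=np.array([(px[0]-d["cx"])/d["fx"],-(px[1]-d["cy"])/d["fy"],-1.])
    T=d["cam_to_world"] if tcp is None else tcp@d["hand_eye"]
    return T[:3,3],T[:3,:3]@v
def onz(d,px,z,tcp=None):
    o,v=ray(d,px,tcp);return o+v*(z-o[2])/v[2]
def tri(a,b):
    (o1,v1),(o2,v2)=a,b
    s=np.linalg.lstsq(np.c_[v1,-v2],o2-o1,rcond=None)[0]
    p,q=o1+s[0]*v1,o2+s[1]*v2
    return (p+q)/2,np.linalg.norm(p-q)
def blobs(im,col="red",amin=40):
    h=cv2.cvtColor(im,cv2.COLOR_RGB2HSV);H,S,V=cv2.split(h)
    m={"red":((H<6)|(H>174)),"blue":(H>100)&(H<125),"yellow":(H>20)&(H<35)}[col]&(S>170)&(V>90)
    m=m.astype(np.uint8)*255
    c,_=cv2.findContours(m,cv2.RETR_EXTERNAL,cv2.CHAIN_APPROX_NONE)
    out=[]
    for k in c:
        if cv2.contourArea(k)<amin: continue
        M=cv2.moments(k);out.append((M["m10"]/M["m00"],M["m01"]/M["m00"],cv2.contourArea(k),cv2.minAreaRect(k),k))
    return out
def tcpT():
    s=read_state();w,x,y,z=s["eef_rot"];T=np.eye(4);T[:3,:3]=R.from_quat([x,y,z,w]).as_matrix();T[:3,3]=s["tcp_pos"];return T
E
python3 - <<'E'
from h import *
D={}
for n in("top","side"):
    d=get_image(n);D[n]=d
    for c in("red","yellow","blue"):
        for b in blobs(d["pixels"],c): 
            print(n,c,np.round(b[:3],1),np.round(b[3][0],1),np.round(b[3][1],1),round(b[3][2],1), *[np.round(onz(d,b[:2],z),4)[:2] for z in ((.094,.078,.076,.056))])
E
```

```text
top red [290.1 254.1 112.5] [290.1 254.2] [14.5  9.2] 78.7 [ 0.5475 -0.0071] [ 0.5469 -0.0073] [ 0.5468 -0.0073] [ 0.546  -0.0075]
top red [281.  204.7 296. ] [281.  204.5] [19. 20.] 90.0 [0.6208 0.0044] [0.622  0.0045] [0.6221 0.0045] [0.6236 0.0047]
top red [ 272.2  156.2 2414.5] [272.1 156.2] [44.2 57.4] 79.5 [0.6941 0.0157] [0.697  0.0161] [0.6974 0.0161] [0.7011 0.0166]
top yellow [201.9 273.  121. ] [202. 273.] [14. 10.] 90.0 [0.5228 0.1238] [0.5216 0.1268] [0.5215 0.1272] [0.5199 0.131 ]
top yellow [185.8 222.1  80. ] [189.9 224. ] [18.1 20.2] 16.7 [0.5988 0.1469] [0.5994 0.1504] [0.5995 0.1509] [0.6003 0.1554]
top yellow [ 184.6  175.  2387. ] [184.6 175.1] [43.9 57.4] 79.6 [0.6694 0.148 ] [0.6718 0.1516] [0.6721 0.1521] [0.675  0.1566]
top blue [381.1 238.1 113.5] [381.1 238.1] [14.7  9.2] 78.7 [ 0.5677 -0.1412] [ 0.5676 -0.1446] [ 0.5676 -0.1451] [ 0.5674 -0.1494]
top blue [ 370.3  136.1 1701.5] [363.1 139.8] [44.2 57.6] 79.7 [ 0.7199 -0.1316] [ 0.7235 -0.1348] [ 0.7239 -0.1352] [ 0.7284 -0.1392]
side red [323.2 239.8 232. ] [323.5 240. ] [20. 13.] 90.0 [0.5405 0.0424] [0.5423 0.0212] [0.5425 0.0186] [ 0.5447 -0.0079]
side red [280.1 223.4 202.5] [279.5 223.5] [15. 17.] 90.0 [0.6168 0.0137] [ 0.6218 -0.0087] [ 0.6225 -0.0115] [ 0.6288 -0.0395]
side red [ 236.   228.1 1009.5] [234.  226.7] [44.9 29.7] 2.9 [0.6843 0.0431] [0.6923 0.022 ] [0.6933 0.0194] [ 0.7033 -0.007 ]
side blue [321.8 198.1 168.5] [321.8 198.1] [10.7 18.2] 3.6 [ 0.5597 -0.0835] [ 0.5623 -0.11  ] [ 0.5626 -0.1134] [ 0.5659 -0.1466]
side blue [285.1 181.1  59.5] [285. 181.] [ 6. 14.] 90.0 [ 0.6397 -0.1322] [ 0.6458 -0.1609] [ 0.6466 -0.1645] [ 0.6541 -0.2004]
side blue [246.2 186.  615.5] [246.5 186. ] [20. 39.] 90.0 [ 0.7095 -0.0958] [ 0.7185 -0.1229] [ 0.7197 -0.1263] [ 0.731  -0.1602]
```

Checks agree. Grip to button measures 74.9 mm against 75, and the top and side views put the grip within 2 mm of each other. The patch, button and grip all give a yaw of about 9°. Next I work out the approach.

```bash
cat >> h.py <<'E'
def go(p,yaw=None):
    T=tcpT()
    l=T[:3,:3].T@(np.array(p)-T[:3,3])*1000
    a=np.zeros(3)
    if yaw is not None:
        c,s=np.cos(yaw),np.sin(yaw)
        G=np.array([[-s,c,0],[c,s,0],[0,0,-1]]).T   # cols: x across, y along tray, z down
        a=R.from_matrix(T[:3,:3].T@G).as_rotvec()
    print("tcp",np.round(T[:3,3],4),"lin",np.round(l,1),"ang",np.round(a,4))
E
python3 -c "
from h import *
go([.546,-.0074,.15],np.radians(9.0))"
```

```text
tcp [0.198  0.5396 0.2087] lin [-393.5  515.2   58.9] ang [-4.000e-04  8.000e-04 -5.088e-01]
```

Call:
{"api": "apply_moves", "payload": {
  "linear": [
    [-394,515,45],
    [-394,515,45],
    [-394,515,45],
    [-394,515,45],
    [-394,515,45],
    [-394,515,45],
    [-394,515,45],
    [-394,515,45],
    [-394,515,45],
    [-394,515,45]
  ],
  "angular": [
    [0,0.001,-0.509],
    [0,0.001,-0.509],
    [0,0.001,-0.509],
    [0,0.001,-0.509],
    [0,0.001,-0.509],
    [0,0.001,-0.509],
    [0,0.001,-0.509],
    [0,0.001,-0.509],
    [0,0.001,-0.509],
    [0,0.001,-0.509]
  ],
  "fingers": [50,50,50,50,50,50,50,50,50,50]
}}

```text
t: 1.08
tcp_pos: [0.4141, 0.1996, 0.1815]
eef_rot: [-0.0, 0.649, 0.76, 0.001]
contact_force: [0.3, 0.2, 0.5]
finger_gap: 0.0499
```

```bash
python3 -c "
from h import *
go([.546,-.0074,.15],np.radians(9.0))"
```

```text
tcp [0.4141 0.1996 0.1815] lin [-225.2   97.8   31.3] ang [ 0.001  -0.0011  0.0002]
```

Call:
{"api": "apply_moves", "payload": {
  "linear": [
    [-225,98,31],
    [-225,98,31],
    [-225,98,31],
    [-225,98,31],
    [-225,98,31],
    [-225,98,31],
    [-225,98,31],
    [-225,98,31],
    [-225,98,31]
  ],
  "angular": [
    [0.001,-0.001,0],
    [0.001,-0.001,0],
    [0.001,-0.001,0],
    [0.001,-0.001,0],
    [0.001,-0.001,0],
    [0.001,-0.001,0],
    [0.001,-0.001,0],
    [0.001,-0.001,0],
    [0.001,-0.001,0]
  ],
  "fingers": [50,50,50,50,50,50,50,50,50]
}}

```text
t: 1.83
tcp_pos: [0.5448, -0.0051, 0.1498]
eef_rot: [-0.001, 0.65, 0.76, -0.0]
contact_force: [-0.7, 0.4, -0.2]
finger_gap: 0.0502
```

```bash
python3 - <<'E'
from h import *
T=tcpT();d=get_image("wrist");cv2.imwrite("pics/w1.png",d["pixels"][:,:,::-1])
for b in blobs(d["pixels"]): print(np.round(b[:3],1),np.round(b[3][1:2],1),[np.round(onz(d,b[:2],z,T),4)[:2] for z in(.094,.078,.076,.056)])
go([.546,-.0074,.04],np.radians(9.0))
E
```

```text
[ 279.5  346.4 2928.5] [[31. 97.]] [array([0.6664, 0.0109]), array([0.6794, 0.0128]), array([0.681, 0.013]), array([0.6972, 0.0153])]
[279.2 285.1 455.5] [[36. 18.]] [array([0.6078, 0.0016]), array([0.6167, 0.0028]), array([0.6179, 0.0029]), array([0.629 , 0.0045])]
[ 281.2  240.  1835. ] [[117.  20.]] [array([ 0.5685, -0.0028]), array([ 0.5747, -0.0019]), array([ 0.5755, -0.0018]), array([ 0.5832, -0.0006])]
[279.5 201.4 523.5] [[32. 18.]] [array([ 0.5377, -0.0089]), array([ 0.5418, -0.0084]), array([ 0.5423, -0.0084]), array([ 0.5474, -0.0077])]
tcp [ 0.5447 -0.0045  0.15  ] lin [ -3.1   1.  110. ] ang [-0.0015 -0.0006  0.0006]
```

View pics/w1.png

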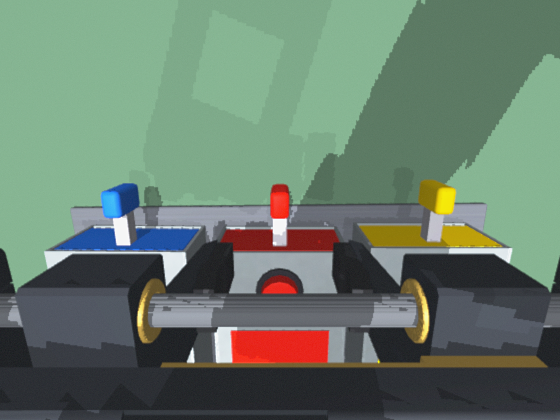

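The wrist view shows the red grip at (280,201) between the open fingers. It casts to (0.547, -0.008), in agreement with the top view. Descending.

Call:
{"api": "apply_moves", "payload": {
  "linear": [
    [-3,1,40],
    [-3,1,75],
    [-3,1,100],
    [-3,1,112],
    [-3,1,112],
    [-3,1,112]
  ],
  "angular": [
    [-0.001,0,0],
    [-0.001,0,0],
    [-0.001,0,0],
    [-0.001,0,0],
    [-0.001,0,0],
    [-0.001,0,0]
  ],
  "fingers": [50,50,50,50,50,50]
}}

```text
t: 2.38
tcp_pos: [0.5468, -0.0073, 0.0388]
eef_rot: [0.0, 0.649, 0.761, 0.0]
contact_force: [0.1, -0.5, 0.4]
finger_gap: 0.0502
```

```bash
python3 - <<'E'
from h import *
go([.546,-.0074,.038],np.radians(9.0))
d=get_image("side");cv2.imwrite("pics/s1.png",d["pixels"][:,:,::-1])
E
```

```text
tcp [ 0.5468 -0.0073  0.0388] lin [ 0.1 -0.8  0.8] ang [0.0002 0.     0.0016]
```

View pics/s1.png

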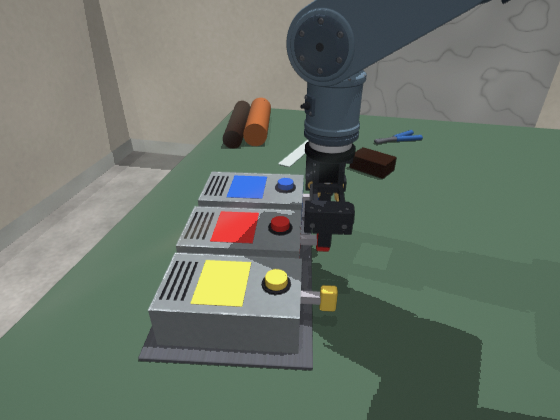

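The gripper stands over the red grip, with red visible at (323,245) between the fingers. Closing.

Call:
{"api": "apply_moves", "payload": {
  "linear": [
    [0,0,0],
    [0,0,0],
    [0,0,0],
    [0,0,0],
    [0,0,0],
    [0,0,0],
    [0,0,0],
    [0,0,0]
  ],
  "angular": [
    [0,0,0],
    [0,0,0],
    [0,0,0],
    [0,0,0],
    [0,0,0],
    [0,0,0],
    [0,0,0],
    [0,0,0]
  ],
  "fingers": [10,10,10,10,10,10,10,10]
}}

```text
t: 3.1
tcp_pos: [0.5469, -0.0077, 0.0385]
eef_rot: [-0.0, 0.649, 0.76, 0.0]
contact_force: [-0.8, 5.5, 5.1]
finger_gap: 0.0158
```

Gripped at 15.8 mm, which matches the 16 mm grip. Pulling.

Call:
{"api": "apply_moves", "payload": {
  "linear": [
    [0,-8,0],
    [0,-20,0],
    [0,-33,0],
    [0,-46,0],
    [0,-59,0],
    [0,-72,0],
    [0,-83,0],
    [0,-92,0],
    [0,-98,0],
    [0,-98,0]
  ],
  "angular": [
    [0,0,0],
    [0,0,0],
    [0,0,0],
    [0,0,0],
    [0,0,0],
    [0,0,0],
    [0,0,0],
    [0,0,0],
    [0,0,0],
    [0,0,0]
  ],
  "fingers": [10,10,10,10,10,10,10,10,10,10]
}}

```text
t: 3.93
tcp_pos: [0.4512, -0.0227, 0.0386]
eef_rot: [0.001, 0.65, 0.76, 0.002]
contact_force: [5.8, 8.9, -0.0]
finger_gap: 0.0157
```

```bash
python3 - <<'E'
from h import *
s=read_state();print(s["tcp_pos"],s["contact_force"],s["finger_gap"],np.linalg.norm(s["tcp_pos"][:2]-[.5469,-.0077]))
d=get_image("side");cv2.imwrite("pics/s2.png",d["pixels"][:,:,::-1])
E
```

```text
[ 0.45123249 -0.02270985  0.03859153] [ 5.75525663  8.88454822 -0.01123913] 0.01569784639355514 0.09683784611798836
```

View pics/s2.png

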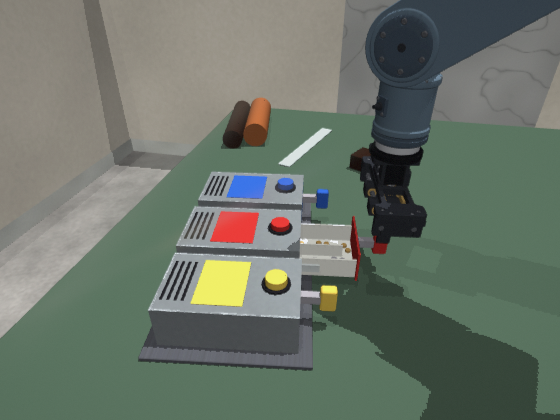

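The red tray is following and stands about 97 mm out, with the red front at (355,248). Continuing to about 117 mm, with a slight lateral ease.

Call:
{"api": "apply_moves", "payload": {
  "linear": [
    [0.5,-5,0],
    [1,-10,0],
    [1,-15,0],
    [1,-19,0],
    [1,-20,0],
    [1,-20,0],
    [1,-20,0]
  ],
  "angular": [
    [0,0,0],
    [0,0,0],
    [0,0,0],
    [0,0,0],
    [0,0,0],
    [0,0,0],
    [0,0,0]
  ],
  "fingers": [10,10,10,10,10,10,10]
}}

```text
t: 4.57
tcp_pos: [0.4315, -0.0258, 0.0386]
eef_rot: [0.001, 0.65, 0.76, 0.001]
contact_force: [5.2, 5.1, -1.0]
finger_gap: 0.0154
```

```bash
python3 - <<'E'
from h import *
s=read_state();v=s["tcp_pos"][:2]-[.5469,-.0077];print(s["tcp_pos"],s["contact_force"],s["finger_gap"],np.linalg.norm(v),np.degrees(np.arctan2(-v[1],-v[0])))
E
```

```text
[ 0.43147969 -0.02575405  0.03856227] [ 5.17293814  5.10967785 -0.98864135] 0.015387036736340187 0.11682378215214831 8.890171372271105
```

It reads 116.8 mm, with the wrist pull near 5 N, the closer's force alone. That puts it past the catch, so I open the fingers.

Call:
{"api": "apply_moves", "payload": {
  "linear": [
    [0,0,0],
    [0,0,0],
    [0,0,0],
    [0,0,0],
    [0,0,0],
    [0,0,0],
    [0,0,0],
    [0,0,0],
    [0,0,0],
    [0,0,0]
  ],
  "angular": [
    [0,0,0],
    [0,0,0],
    [0,0,0],
    [0,0,0],
    [0,0,0],
    [0,0,0],
    [0,0,0],
    [0,0,0],
    [0,0,0],
    [0,0,0]
  ],
  "fingers": [50,50,50,50,50,50,50,50,50,50]
}}

```text
t: 5.4
tcp_pos: [0.4301, -0.0257, 0.0381]
eef_rot: [0.0, 0.649, 0.76, 0.0]
contact_force: [-0.1, -0.5, 0.4]
finger_gap: 0.0501
```

Call:
{"api": "apply_moves", "payload": {
  "linear": [
    [0,0,-20],
    [0,0,-55],
    [0,0,-90],
    [0,0,-110],
    [0,0,-110],
    [0,0,-110]
  ],
  "angular": [
    [0,0,0],
    [0,0,0],
    [0,0,0],
    [0,0,0],
    [0,0,0],
    [0,0,0]
  ],
  "fingers": [50,50,50,50,50,50]
}}

```text
t: 5.9
tcp_pos: [0.431, -0.026, 0.1492]
eef_rot: [0.002, 0.649, 0.76, 0.001]
contact_force: [0.0, -0.5, -0.6]
finger_gap: 0.0501
```

```bash
python3 - <<'E'
from h import *
for n in("side","top"):
    d=get_image(n);cv2.imwrite(f"pics/{n}3.png",d["pixels"][:,:,::-1])
    for b in blobs(d["pixels"]): print(n,np.round(b[:3],1),[np.round(onz(d,b[:2],z),4)[:2] for z in(.094,.076,.056)])
E
```

```text
side [387.8 242.3 243. ] [array([0.4414, 0.0263]), array([0.4386, 0.0017]), array([ 0.4355, -0.0256])]
side [364.3 248.4  58. ] [array([0.4764, 0.0498]), array([0.4753, 0.0264]), array([4.741e-01, 3.000e-04])]
side [279.8 223.7 203.5] [array([0.617 , 0.0146]), array([ 0.6227, -0.0106]), array([ 0.6291, -0.0385])]
side [236.3 228.4 971.5] [array([0.6836, 0.0437]), array([0.6926, 0.02  ]), array([ 0.7025, -0.0064])]
top [303.4 326.4 120. ] [array([ 0.4424, -0.0235]), array([ 0.4388, -0.0241]), array([ 0.4348, -0.0248])]
top [297.8 298.6  46. ] [array([ 0.4826, -0.0165]), array([ 0.4801, -0.017 ]), array([ 0.4774, -0.0175])]
top [ 272.2  156.1 2407.5] [array([0.6942, 0.0157]), array([0.6975, 0.0161]), array([0.7012, 0.0166])]
```

View pics/side3.png

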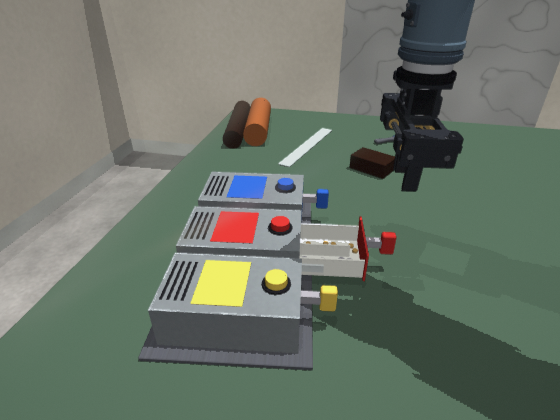

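The side view shows the red tray standing out alone, with its grip at (388,243) and the other two trays closed. The top view puts the grip 109.3 mm from its start, so it's locked. Next the button.

```bash
python3 -c "
from h import *
go([.6208,.0044,.125],np.radians(9.0))"
```

```text
tcp [ 0.4292 -0.0254  0.147 ] lin [ -0.5 193.9  21.7] ang [-0.0013 -0.0008  0.0001]
```

Call:
{"api": "apply_moves", "payload": {
  "linear": [
    [0,35,0],
    [0,70,0],
    [0,105,0],
    [0,140,0],
    [0,170,0],
    [0,194,10],
    [0,194,20],
    [0,194,20],
    [0,194,20]
  ],
  "angular": [
    [0,0,0],
    [0,0,0],
    [0,0,0],
    [0,0,0],
    [0,0,0],
    [0,0,0],
    [0,0,0],
    [0,0,0],
    [0,0,0]
  ],
  "fingers": [0,0,0,0,0,0,0,0,0]
}}

```text
t: 6.75
tcp_pos: [0.619, 0.005, 0.1252]
eef_rot: [-0.003, 0.649, 0.76, -0.001]
contact_force: [-0.5, -0.4, -0.3]
finger_gap: 0.0003
```

```bash
python3 - <<'E'
from h import *
go([.6208,.0044,.0875],np.radians(9.0))
print(read_state()["finger_gap"])
d=get_image("side");cv2.imwrite("pics/s4.png",cv2.resize(d["pixels"][130:330,180:460,::-1],None,fx=2.5,fy=2.5))
E
```

```text
tcp [0.619  0.005  0.1252] lin [-0.9  1.8 37.7] ang [-0.0055 -0.0019  0.0002]
0.00032232412198246615
```

View pics/s4.png

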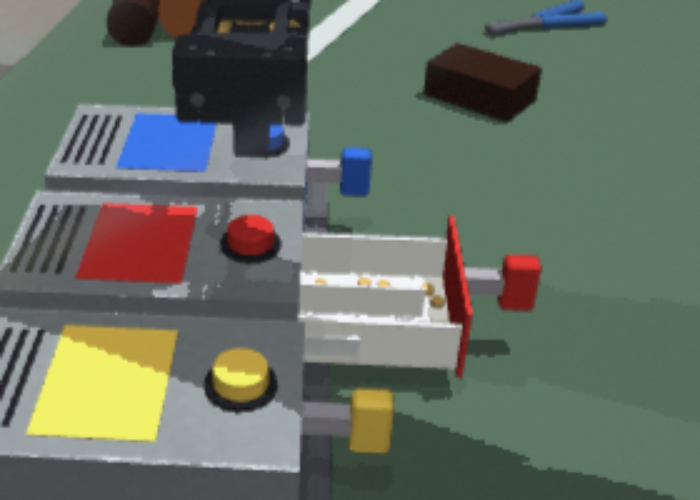

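The closed fingers' tips, at crop (255,155), stand above the red button at (250,235). Pressing straight down.

Call:
{"api": "apply_moves", "payload": {
  "linear": [
    [-1,1,12],
    [-1,1,24],
    [-1,1,30],
    [-1,1,34],
    [-1,1,38],
    [-1,1,38],
    [-1,1,38]
  ],
  "angular": [
    [0,0,0],
    [0,0,0],
    [0,0,0],
    [0,0,0],
    [0,0,0],
    [0,0,0],
    [0,0,0]
  ],
  "fingers": [0,0,0,0,0,0,0]
}}

```text
t: 7.38
tcp_pos: [0.6228, 0.0038, 0.0901]
eef_rot: [0.0, 0.649, 0.76, 0.0]
contact_force: [0.5, -0.5, 0.3]
finger_gap: 0.0002
```

```bash
python3 - <<'E'
from h import *
s=read_state();print(s["tcp_pos"],s["contact_force"])
d=get_image("side");cv2.imwrite("pics/s5.png",cv2.resize(d["pixels"][130:330,180:460,::-1],None,fx=2.5,fy=2.5))
E
```

```text
[0.62278928 0.00380831 0.09011643] [ 0.45367927 -0.48839192  0.31576675]
```

View pics/s5.png

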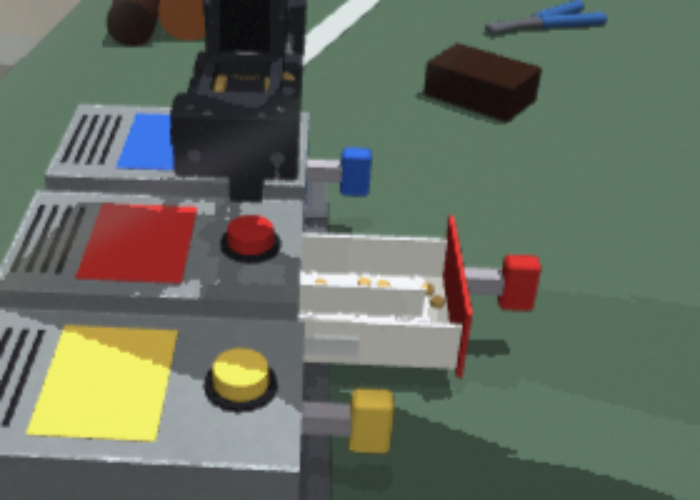

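The fingers read z = 0.090 with no force, and the button at crop (250,235) is untouched, so something disagrees. I'll check where the TCP should project.

```bash
python3 - <<'E'
from h import *
def proj(d,p):
    T=np.linalg.inv(d["cam_to_world"]);q=T[:3,:3]@p+T[:3,3]
    return np.round([d["cx"]-d["fx"]*q[0]/q[2], d["cy"]+d["fy"]*q[1]/q[2]],1)
s=read_state();print(s["t"],s["tcp_pos"],s["contact_force"])
for n in("side","top"):
    d=get_image(n);cv2.imwrite(f"pics/{n}6.png",cv2.resize(d["pixels"][150:290,200:400,::-1],None,fx=4,fy=4,interpolation=cv2.INTER_NEAREST))
    print(n,"tcp",proj(d,s["tcp_pos"]),"btn",proj(d,np.array([.6208,.0044,.094])),[np.round(b[:2],1) for b in blobs(d["pixels"])])
E
```

```text
7.4333 [0.62308769 0.00379639 0.09050144] [-1.29743069  0.14111723  0.68865322]
side tcp [277.7 221.4] btn [278.9 220. ] [array([387.7, 242.4]), array([364.1, 245.2]), array([279.8, 223.6]), array([236.9, 229. ])]
top tcp [281.4 203.3] btn [281.  204.7] [array([303.4, 326.6]), array([288.1, 300.3])]
```

View pics/side6.png

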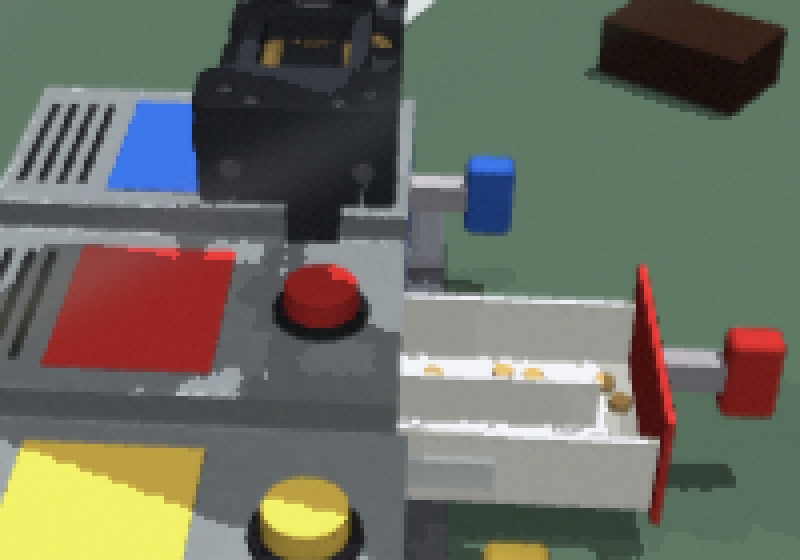

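View pics/top6.png

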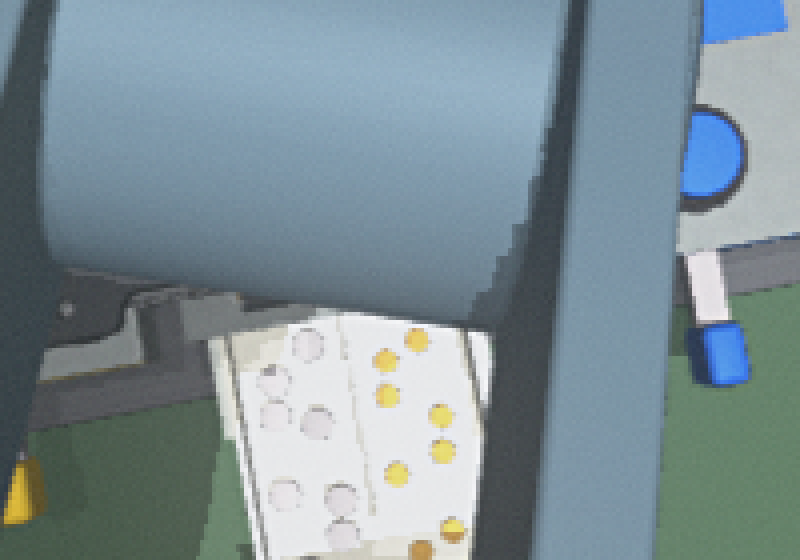

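In the side view the tip sits about 11 px (around 20 mm) above where the TCP projects. Before going lower I'll check with the wrist camera and with the earlier open-finger picture.

```bash
python3 - <<'E'
from h import *
def proj(d,p,T=None):
    T=np.linalg.inv(d["cam_to_world"] if T is None else T@d["hand_eye"]);q=T[:3,:3]@p+T[:3,3]
    return np.round([d["cx"]-d["fx"]*q[0]/q[2], d["cy"]+d["fy"]*q[1]/q[2]],1)
T=tcpT();d=get_image("wrist");cv2.imwrite("pics/w6.png",d["pixels"][:,:,::-1])
print("wrist tcp",proj(d,T[:3,3],T),"btn",proj(d,np.array([.6208,.0044,.094]),T),"tip20 back",proj(d,T[:3,3]+[0,0,.02],T))
d=get_image("side")
print("side3 tcp",proj(d,np.array([.431,-.026,.1492])),"s1",proj(d,np.array([.5468,-.0073,.0388])))
a=cv2.imread("pics/side3.png")[130:270,330:530]
cv2.imwrite("pics/c3.png",cv2.resize(a,None,fx=4,fy=4,interpolation=0))
print(read_state()["joints"].round(3))
E
```

```text
wrist tcp [283.3 237.1] btn [285.  235.5] tip20 back [283.3 250.7]
side3 tcp [399.7 196. ] s1 [321.4 247.6]
[-0.184  0.408  1.573  0.     1.159 -1.912]
```

View pics/w6.png

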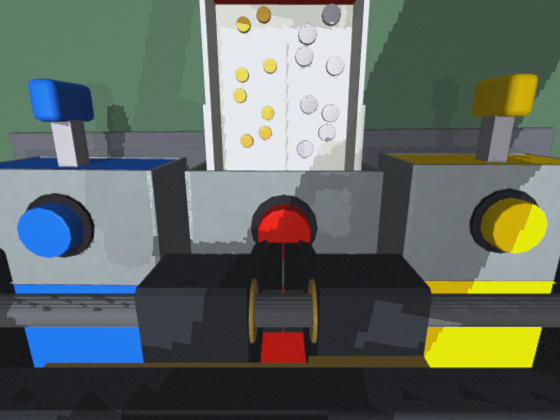

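View pics/c3.png

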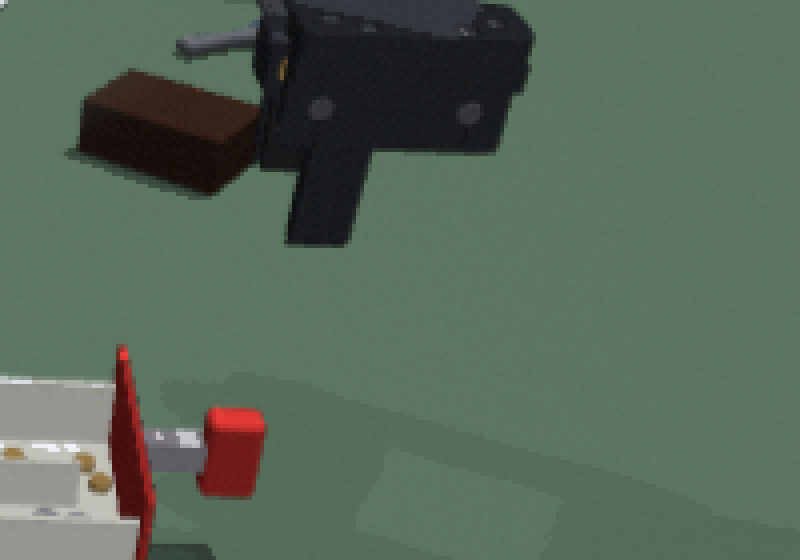

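```bash
python3 - <<'E'
import cv2
a=cv2.imread("pics/top0.png")
cv2.imwrite("pics/tz.png",cv2.resize(a[170:290,140:300],None,fx=5,fy=5,interpolation=0))
cv2.imwrite("pics/tz2.png",cv2.resize(a[160:260,270:430],None,fx=5,fy=5,interpolation=0))
b=cv2.imread("pics/w6.png")
cv2.imwrite("pics/wz.png",cv2.resize(b[140:300,150:420],None,fx=2.9,fy=2.9,interpolation=0))
E
```

```text
(no output)
```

View pics/tz.png

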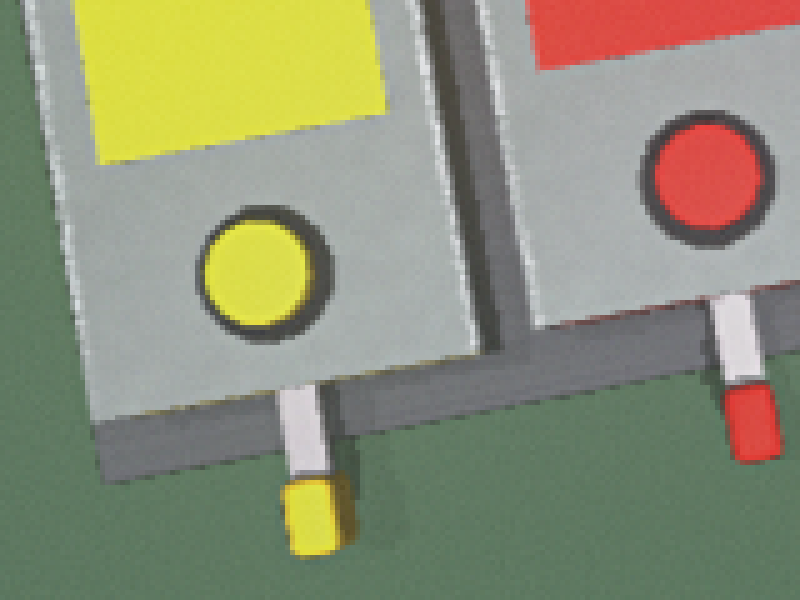

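View pics/tz2.png

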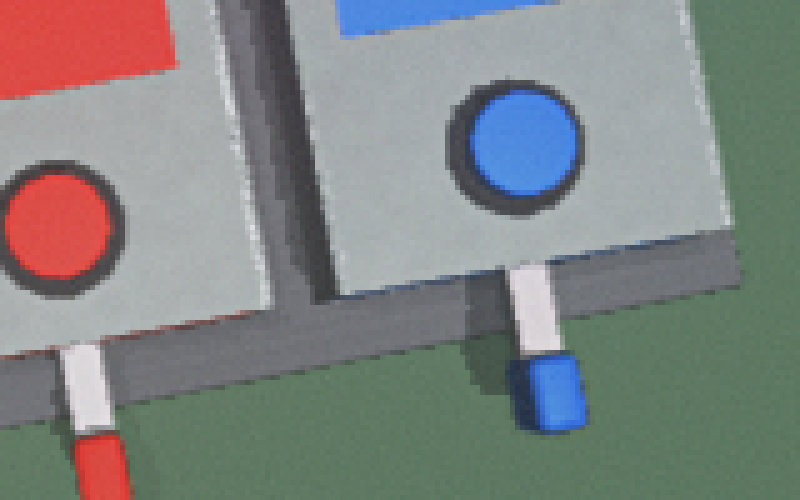

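View pics/wz.png

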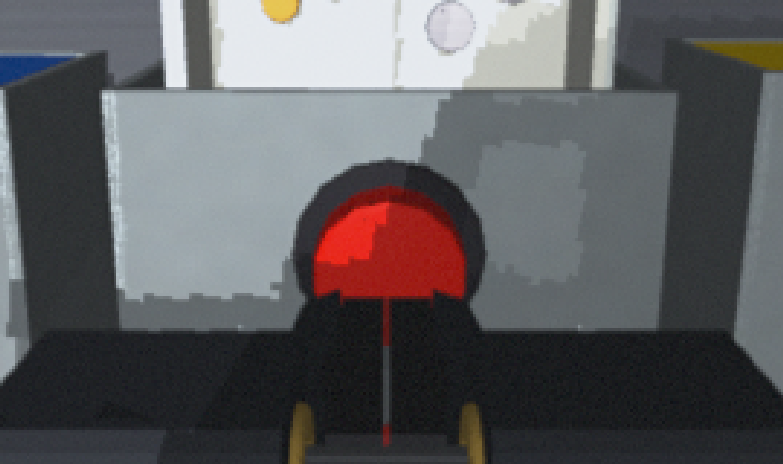

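The wrist view puts the button at (284.5,234.6) against a predicted (285,235.5), so the button and camera pose are right. The visible fingertips sit about 20–27 mm short of the reported TCP in both the wrist and side views, and no force is felt, so the tips are simply still above the button. I'll go down in small steps by force. The gripper body keeps clear height over everything.

Call:
{"api": "apply_moves", "payload": {
  "linear": [
    [0,-2,4],
    [0,-2,8],
    [0,-2,12],
    [0,-2,12]
  ],
  "angular": [
    [0,0,0],
    [0,0,0],
    [0,0,0],
    [0,0,0]
  ],
  "fingers": [0,0,0,0]
}}

```text
t: 7.97
tcp_pos: [0.6199, 0.0036, 0.0768]
eef_rot: [-0.001, 0.649, 0.76, -0.0]
contact_force: [0.5, 0.2, -0.3]
finger_gap: 0.0006
```

```bash
python3 - <<'E'
from h import *
s=read_state();print(s["tcp_pos"],s["contact_force"])
d=get_image("side");cv2.imwrite("pics/s7.png",cv2.resize(d["pixels"][150:290,200:400,::-1],None,fx=4,fy=4,interpolation=0))
E
```

```text
[0.61992843 0.00364996 0.07681013] [ 0.54311067  0.2203763  -0.28761867]
```

View pics/s7.png

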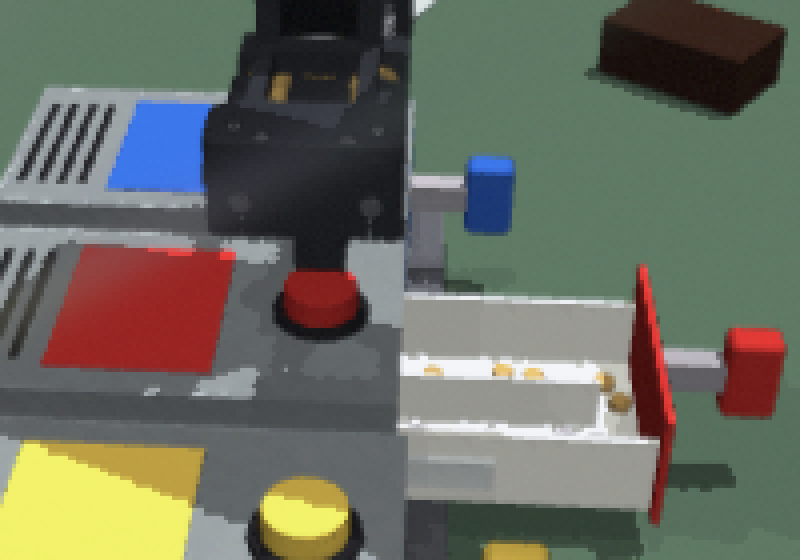

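The finger tip at (322,272) is now just above the button's top face at about (322,285), and centred on it. Continuing in small steps.

Call:
{"api": "apply_moves", "payload": {
  "linear": [
    [0,0,3],
    [0,0,6],
    [0,0,6]
  ],
  "angular": [
    [0,0,0],
    [0,0,0],
    [0,0,0]
  ],
  "fingers": [0,0,0]
}}

```text
t: 8.27
tcp_pos: [0.6205, 0.0036, 0.0715]
eef_rot: [-0.0, 0.649, 0.76, -0.0]
contact_force: [0.3, 0.4, 0.5]
finger_gap: 0.0002
```

Call:
{"api": "apply_moves", "payload": {
  "linear": [
    [0,0,2],
    [0,0,4],
    [0,0,4]
  ],
  "angular": [
    [0,0,0],
    [0,0,0],
    [0,0,0]
  ],
  "fingers": [0,0,0]
}}

```text
t: 8.52
tcp_pos: [0.6206, 0.0035, 0.0677]
eef_rot: [-0.0, 0.649, 0.76, -0.0]
contact_force: [0.4, 0.6, -1.2]
finger_gap: 0.0004
```

Call:
{"api": "apply_moves", "payload": {
  "linear": [
    [0,0,2],
    [0,0,4],
    [0,0,4]
  ],
  "angular": [
    [0,0,0],
    [0,0,0],
    [0,0,0]
  ],
  "fingers": [0,0,0]
}}

```text
t: 8.77
tcp_pos: [0.6211, 0.0035, 0.0642]
eef_rot: [0.0, 0.649, 0.76, 0.0]
contact_force: [0.8, 0.7, -0.1]
finger_gap: 0.0008
```

```bash
python3 - <<'E'
from h import *
s=read_state();print(s["tcp_pos"],s["contact_force"])
d=get_image("side");cv2.imwrite("pics/s8.png",cv2.resize(d["pixels"][150:290,200:400,::-1],None,fx=4,fy=4,interpolation=0))
E
```

```text
[0.62105532 0.00348137 0.06417529] [ 0.7545348   0.6806754  -0.11479797]
```

View pics/s8.png

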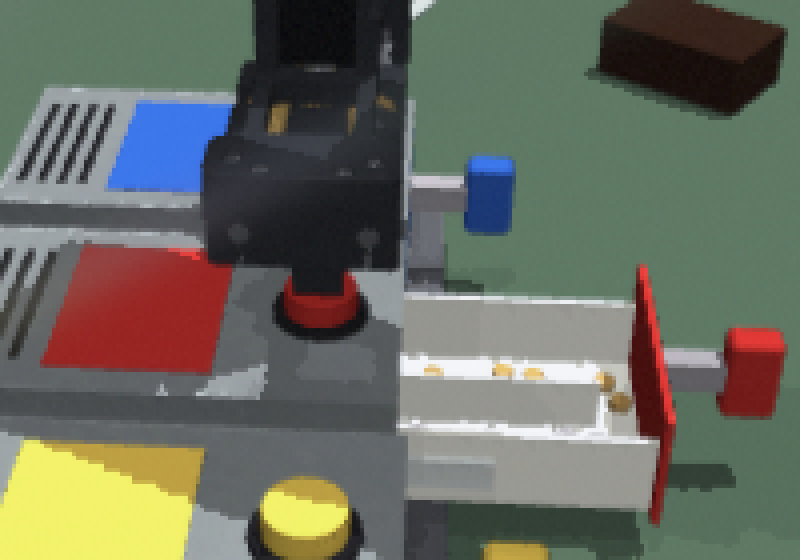

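Given the finger thickness, the tips' near edge at (320,294) still means a few mm above the button. Still no force; continuing.

Call:
{"api": "apply_moves", "payload": {
  "linear": [
    [0,0,2],
    [0,0,4],
    [0,0,4]
  ],
  "angular": [
    [0,0,0],
    [0,0,0],
    [0,0,0]
  ],
  "fingers": [0,0,0]
}}

```text
t: 9.07
tcp_pos: [0.6209, 0.0035, 0.0599]
eef_rot: [0.0, 0.649, 0.76, 0.0]
contact_force: [-0.6, -0.2, 3.7]
finger_gap: 0.001
```

Contact: 3.7 N upward, so the button is partly pressed. About 4 mm more.

Call:
{"api": "apply_moves", "payload": {
  "linear": [
    [0,0,2],
    [0,0,3.5],
    [0,0,3.5]
  ],
  "angular": [
    [0,0,0],
    [0,0,0],
    [0,0,0]
  ],
  "fingers": [0,0,0]
}}

```text
t: 9.32
tcp_pos: [0.621, 0.0035, 0.0569]
eef_rot: [0.0, 0.649, 0.76, 0.0]
contact_force: [-2.6, 0.3, 5.2]
finger_gap: 0.0003
```

```bash
python3 - <<'E'
from h import *
s=read_state();print(s["tcp_pos"],s["contact_force"])
d=get_image("side");cv2.imwrite("pics/s9.png",cv2.resize(d["pixels"][150:290,200:400,::-1],None,fx=4,fy=4,interpolation=0))
E
```

```text
[0.62095369 0.00352919 0.05690027] [-2.64821126  0.28213745  5.20346074]
```

View pics/s9.png

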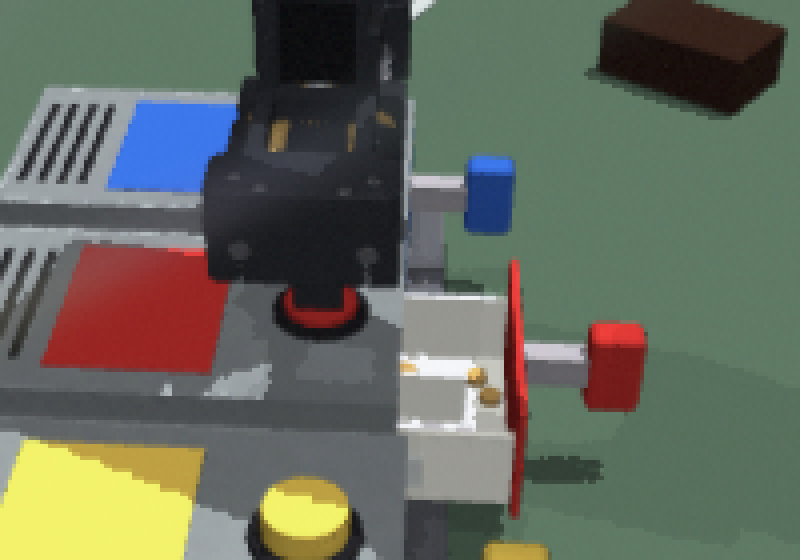

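The button is down, and the tray is running home with its front now at (515,390). I'll hold briefly, then rise straight up.

Call:
{"api": "apply_moves", "payload": {
  "linear": [
    [0,0,0],
    [0,0,0],
    [0,0,0],
    [0,0,-10],
    [0,0,-30],
    [0,0,-60],
    [0,0,-90],
    [0,0,-100],
    [0,0,-100],
    [0,0,-100]
  ],
  "angular": [
    [0,0,0],
    [0,0,0],
    [0,0,0],
    [0,0,0],
    [0,0,0],
    [0,0,0],
    [0,0,0],
    [0,0,0],
    [0,0,0],
    [0,0,0]
  ],
  "fingers": [0,0,0,0,0,0,0,0,0,0]
}}

```text
t: 10.2
tcp_pos: [0.6208, 0.0035, 0.1564]
eef_rot: [0.0, 0.649, 0.76, 0.0]
contact_force: [-0.2, 0.7, -1.2]
finger_gap: 0.0006
```

Call:
{"api": "apply_moves", "payload": {
  "linear": [
    [0,-40,0],
    [0,-80,0],
    [0,-120,0],
    [0,-160,0],
    [0,-200,0],
    [0,-220,0],
    [0,-220,0],
    [0,-220,0],
    [0,-220,0],
    [0,-220,0]
  ],
  "angular": [
    [0,0,0],
    [0,0,0],
    [0,0,0],
    [0,0,0],
    [0,0,0],
    [0,0,0],
    [0,0,0],
    [0,0,0],
    [0,0,0],
    [0,0,0]
  ],
  "fingers": [0,0,0,0,0,0,0,0,0,0]
}}

```text
t: 11.03
tcp_pos: [0.4041, -0.0308, 0.1561]
eef_rot: [-0.0, 0.649, 0.761, -0.0]
contact_force: [0.4, -0.4, 0.8]
finger_gap: 0.0004
```

```bash
python3 - <<'E'
from h import *
print(read_state()["contact_force"],read_state()["tcp_pos"])
for n in("top","side"):
    d=get_image(n);cv2.imwrite(f"pics/{n}9.png",d["pixels"][:,:,::-1])
    for c in("red","yellow","blue"):
        print(n,c,[np.round(b[:2],1).tolist() for b in blobs(d["pixels"],c)])
E
```

```text
[ 0.35511356 -0.36345931  0.77019479] [ 0.40405811 -0.03084566  0.15610261]
top red [[290.3, 254.1], [281.1, 204.7], [272.2, 156.1]]
top yellow [[202.0, 273.1], [184.7, 222.9], [183.1, 174.2]]
top blue [[381.1, 238.1], [372.5, 132.9]]
side red [[322.9, 239.8], [279.8, 223.7], [236.3, 228.4]]
side yellow []
side blue [[321.7, 198.1], [285.1, 181.0], [245.9, 185.8]]
```

View pics/side9.png

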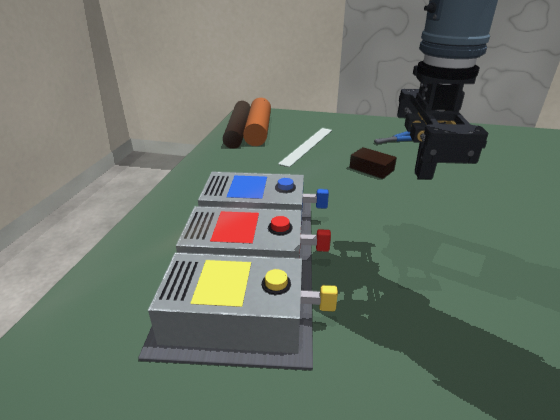

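The red grip is back at (290.3,254.1) in the top view, against (290.1,254.1) at the start. The red button is up at (281.1,204.7), the blue and yellow grips haven't moved, and the robot is clear.

```bash
python3 -c "
from workcell import ticket
print(ticket.hand_in())"
```

```text
the job is handed in; nothing more can be done
None
```

I pulled the red tray out until its catch locked and let go. It stood out on its own, measured at about 109 mm. I then pressed its release button, the tray ran home, and I handed the job in at about 11 s.

**Last checks:** in the top view the red grip and button are within 0.2 px of where they started. The blue and yellow grips haven't moved. The gripper is clear of everything, with only sensor noise on the force reading.

**Disagreement:** the fingertips looked about 25 mm short of the reported TCP in the side and wrist views. My first press, to a reported height of 0.087 m, therefore touched nothing. I went down in small steps instead, felt contact at about 0.060 m, and the tray released at about 5 N. I never explained the offset, and it means the fingers probably held the grip higher than I planned, though the hold was firm.

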